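Lower two digestion flasks into their heaters

TASK

Set each round-bottomed glass flask into the heater it fits, the larger flask into the wider well and the smaller one into the narrower, so that it stands upright on the cradle down in the well, let go. The cradles stand at unknown heights and the glass is fragile, so feel for the cradle: lower each flask gently until it touches, never press or knock it hard against a heater and never let it drop. Leave everything else on the bench where it is.

Things in the scene. Friction and masses are not known exactly. Their poses are not given: they have to be found in the camera images.
- flask_big: The larger amber glass digestion flask: a round bulb 60 mm in diameter with a straight neck 20 mm in diameter and, at its top, a lip 25 mm across and 6 mm high. 140 mm high in all; about 120 g. Starts upright in a cork ring. Origin at the lowest point of the bulb, z up along the neck; the neck is clear to grip from 70 to 133 mm above the origin.
- flask_big_bulb (a point): Centre of that flask's bulb, on its axis, 30 mm above its lowest point.
- heater_big: Flask heater with the wider well: upright white round pot fixed to the bench, 100 mm across, 100 mm high, with a deep round well 72 mm in diameter open at the top. A round black knob on its side (-x) sticks out 12 mm. Down in the well a flat steel cradle ring carries the flask's bulb (see its rim). Origin at the centre of the underside, z up.
- heater_big_rim (a point): Centre of that well's mouth, level with the rim. The cradle ring below (68 mm outside, 37 mm inside diameter) has its top 35 to 70 mm below the rim: it differs from pot to pot and is not reported. It is sprung, about 0.6 N/mm over 6 mm. A seated flask's lowest point is 6 mm below the cradle's top.
- cork_big: Cork ring fixed to the bench, 76 mm across, 22 mm high, in which the larger flask stands at the start. Origin under its centre.
- flask_small: The smaller amber glass digestion flask: a round bulb 48 mm in diameter with a straight neck 20 mm in diameter and, at its top, a lip 25 mm across and 6 mm high. 140 mm high in all; about 90 g. Starts upright in a cork ring. Origin at the lowest point of the bulb, z up along the neck; the neck is clear to grip from 60 to 133 mm above the origin.
- flask_small_bulb (a point): Centre of that flask's bulb, on its axis, 24 mm above its lowest point.
- heater_small: Flask heater with the narrower well: upright white round pot fixed to the bench, 86 mm across, 100 mm high, with a deep round well 56 mm in diameter open at the top. A round black knob on its side (-x) sticks out 12 mm. Down in the well a flat steel cradle ring carries the flask's bulb (see its rim). Origin at the centre of the underside, z up.
- heater_small_rim (a point): Centre of that well's mouth, level with the rim. The cradle ring below (52 mm outside, 30 mm inside diameter) has its top 35 to 70 mm below the rim: it differs from pot to pot and is not reported. It is sprung, about 0.6 N/mm over 6 mm. A seated flask's lowest point is 5 mm below the cradle's top.
- cork_small: Cork ring fixed to the bench, 64 mm across, 22 mm high, in which the smaller flask stands at the start. Origin under its centre.
- stopper: Bystander: grey stopper, tapered, 28 mm high, 30 mm across its top; origin under its foot.
- marker: Bystander: white marker pen lying on the bench, 120 mm long, 14 mm thick; origin under its middle.
- beaker: Bystander: clear glass beaker, 85 mm high, 68 mm across; origin under its foot.
- conical: Bystander: conical glass flask, 100 mm high, flat base 72 mm across; origin under its foot.
- dish: Bystander: flat closed clear dish, 90 mm across, 15 mm high; origin under its centre.
- reagent: Bystander: white plastic reagent bottle with black cap, 64 mm across, 130 mm high; origin under its foot.

How it is judged:
By the outcome, as a careful person would: the job done as asked, in the order asked, and still so for the second after the job is handed in, with the robot touching nothing.
It also fails if it takes over 72 s, if anything falls off the work surface, if the arm or the gripper's body presses on something with over 40 N, if the wrist force passes 120 N, or if a joint passes its speed limit or range.

ROBOT

A 7-joint arm with a two-finger parallel gripper is mounted at the origin on the work surface. World frame = base frame: x ahead of the robot, y to its left, z up, the work surface at z = 0. Lengths are in mm, angles in rad, forces in N, time in s.
With the tool pointing down it reaches from about 350 to 900 mm from the base axis. Payload 19.9 kg.
Tool frame: the origin (TCP) lies at the very end of the fingers, on their centre line; the grasp point (between the pads) lies 19 mm behind it; z points along the fingers, y is the line along which they close (so a half turn about z gives the same grasp; the last joint's range is limited). The gripper opens to 94 mm and grips with 3 to 60 N. Pads are 16 mm wide; open, the fingers measure 119 mm over their backs; the gripper's body (75 mm by 177 mm) begins 78 mm behind the grasp point.
Start: joints at [1.155, 0.417, -0.01, 1.614, 0.005, 1.111, -0.053], TCP at [228.796, -581.594, 205.425] pointing down, gripper open.
Joint ranges: [-2.81, 2.81], [-0.39, 2.02], [-1.27, 1.25], [0.06, 2.57], [-1.19, 4.33], [0.19, 2], [-2.82, 2.82]. Speed limits (rad/s): [1.89, 1.89, 2.39, 2.39, 3.01, 3.01, 3.01].

INTERFACE

Orientations are given as a rotation vector (axis times angle).
In Python, from bench import bot gives the robot as it stands. The module is installed in compiled form; this text tells all that it offers. Calls block until the motion is done:
- bot.reach(position, orientation): joint-space move of the TCP to a pose.
- bot.move_l(position, ori=None, rate=150): straight line of the TCP; ori=None keeps the orientation; rate is the mean speed in mm/s.
- bot.set_joints(angles): joint-space move.
- bot.open_gripper() and bot.grasp(): open the fingers fully, or close them until they stop; the grip force is fixed at half the most.
- bot.pause(seconds).
- bot.inverse_kinematics(position, orientation): joint angles nearest the present ones, or None.
- bot.sense(): the state.
- bot.grab_frame(name): name is "scene" or "top" or "wrist"; returns the picture (400x640x3 uint8, red, green, blue); there is no depth.
- bot.camera_info(name): a dict with "fx", "fy", "cx", "cy" (pixels), "D" ([k1, k2, p1, p2, k3] as OpenCV has them; the pictures are not rectified), "world_to_cam" (4x4, takes a point from world to camera coordinates). Camera axes: x right, y down, z forward; pixel columns grow to the right and rows downward; lengths in mm; the calibration is good to about 2 mm. A picture is of the moment at which its call begins: read the wrist's pose just before it. camera_info takes no time and is no camera call; for the wrist camera it gives the pose at the moment of the call.
A pose or a line that the arm cannot do raises bot.MotionError and nothing moves.
- bot.finish_job(): hands the job in; it is judged then, once.
Trained networks look in the newest picture that a camera, given by its name, has taken for a name from the list of things; names that differ only in an ending like _2 or _b are one class to them, and where a whole thing is asked for, a point or a joint stands for the part that bears it (a point fixed in the world has none). Each returns a list of dicts, best first, with "conf" (0 to 1); they miss things now and then, are a little off and sometimes report something else, mostly with a low value. They report only what shows in the picture. A call takes as long as a camera call.
- bot.cut_out(name, camera): "mask" (400x640 bool, what is visible of it).
- bot.tip_of(name, camera): "centre" ([x, y, z] in mm, in the coordinates of the camera as it stood for that picture, good to about 4 mm: a listed point, or the origin of a listed thing).
The state is a dict: "time_s": time; "joints": joint angles; "qd": joint speeds; "tau": joint torques, N m; "ee_pos": TCP position; "orientation": TCP orientation; "force": force on the tool from outside, world axes, zero at the start; "moment": the same for the moment, N m; "grip_width": finger opening in mm; "gripper_force": force on a finger pad.
Only numpy, scipy, OpenCV 4.12 (cv2) and the standard library are available. Lean on these libraries where they do the work, as an engineer would, in place of code of your own. Each camera call takes 0.05 s, during which the arm holds its last target. There are 200 camera calls.

## Working session

There is one attempt and no reset: what is moved stays moved. The work goes in short steps, each a Python script; the robot and the scene stay as the last script left them, time stands still between calls to the robot, and variables do not carry over. Pictures are saved under pics/ and viewed, at most 10 in all, crops included, and the job is handed in when it is done.

```bash
mkdir -p pics; cat > h.py <<'E'
import numpy as np, cv2
from bench import bot
def snap(cam,fn=None):
    ci=bot.camera_info(cam); im=bot.grab_frame(cam)
    if fn: cv2.imwrite('pics/'+fn,im[:,:,::-1])
    return ci,im
def loc(name,cam,ci):
    T=np.linalg.inv(np.array(ci["world_to_cam"]))
    return [(round(d["conf"],2),np.round((T@np.r_[d["centre"],1])[:3],1)) for d in bot.tip_of(name,cam)[:3]]
E
python3 - <<'E'
from h import *
s=bot.sense(); print(s)
for c in("scene","top"):
    ci,im=snap(c,c+"0.png")
    print(c,np.round(np.linalg.inv(np.array(ci["world_to_cam"]))[:3],2).tolist(),ci["fx"],ci["D"])
    for n in("flask_big","flask_big_bulb","heater_big_rim","flask_small","flask_small_bulb","heater_small_rim","cork_big","cork_small","beaker","conical","reagent","stopper"):
        print(n,loc(n,c,ci))
print(bot.sense()["time_s"])
E
```

```text
{'time_s': 0.0, 'joints': array([ 1.15448982,  0.41793244, -0.0102949 ,  1.61415196,  0.00469651,
        1.1106956 , -0.05299059]), 'qd': array([ 0.00146074,  0.0014022 , -0.00280937,  0.0009136 , -0.00030908,
        0.00050948, -0.00126205]), 'tau': array([-7.50492745e-04, -8.51255965e+01,  6.38162736e-01, -4.25999987e+01,
       -4.89633554e-02,  1.84665166e-02,  8.54841232e-05]), 'ee_pos': array([ 228.65971248, -581.27932831,  204.86057758]), 'orientation': array([-3.08548130e+00, -5.85108581e-01,  4.76616060e-04]), 'force': array([-0.2853534 , -0.01565759,  0.21269293]), 'moment': array([ 0.06725494,  0.03691013, -0.02163958]), 'gripper_force': 0.0, 'grip_width': 94.10171745369261}
scene [[0.61, 0.68, -0.41, 1130.15], [0.8, -0.52, 0.31, -374.73], [0.0, -0.51, -0.86, 1176.32]] 509.32524914644017 [-0.12087818  0.          0.          0.          0.        ]
flask_big [(0.55, array([ 534.7, -139.1,   11.6]))]
flask_big_bulb [(0.7, array([ 536. , -138.4,   12.4])), (0.57, array([ 530.5, -136.3,   44.7])), (0.43, array([ 528.6, -137.5,   -0. ]))]
heater_big_rim [(0.55, array([595.2,
[... 810 characters left out ...]
64, array([600.1, 355.2, 102.8]))]
flask_small [(0.94, array([505.9, 158.1,  15.9])), (0.44, array([599.5, 356.4, 103.8])), (0.34, array([460.8,   6.3,  -2.9]))]
flask_small_bulb [(0.76, array([506.6, 156. ,  38.2])), (0.62, array([457.7,   3.8,   1.5]))]
heater_small_rim [(0.81, array([ 533.9, -338. ,  101.2]))]
cork_big [(0.87, array([ 537.3, -138.9,   -0.6]))]
cork_small [(0.75, array([5.044e+02, 1.575e+02, 2.000e-01]))]
beaker [(0.64, array([503.2, 158.9,  39.2])), (0.57, array([ 757.9, -128.6,    2.3])), (0.29, array([506.3, 162.3,   0.6]))]
conical [(0.74, array([760.3,  60.7,  -1.4]))]
reagent [(0.71, array([ 734.3, -234.3,   -1.1]))]
stopper [(0.62, array([460.7,   5.9,  -2.8]))]
1.3
```

View pics/scene0.png

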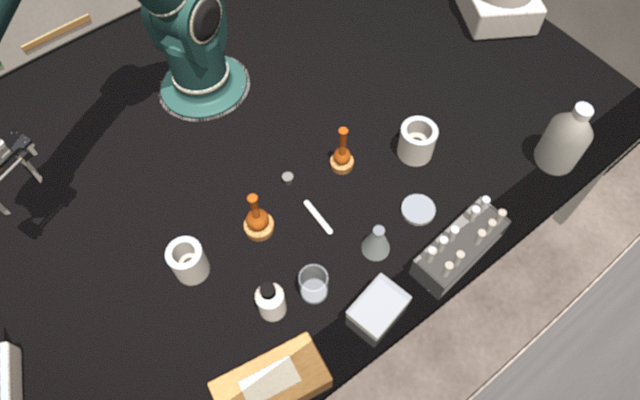

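View pics/top0.png

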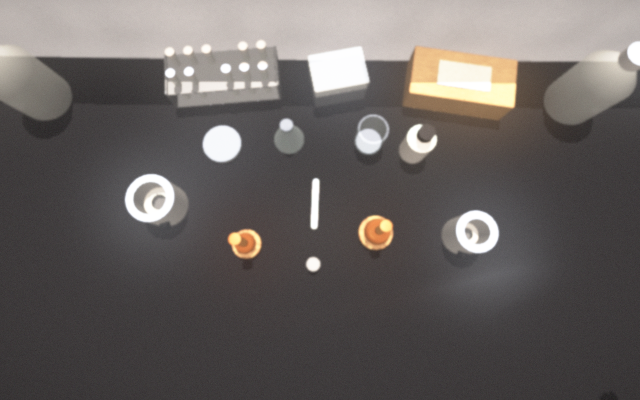

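The scene picture shows the big flask at (258,225), the small flask at (342,158), the narrower pot at (188,260) and the wider pot at (417,140). In the top picture the pots are at (477,232) and (150,200), and their widths confirm which is which. The networks agree with the pictures, so next I look from close with the wrist camera.

```bash
python3 - <<'E'
from h import *
D=[np.pi,0,0]
bot.reach([500,-338,320],D); s=bot.sense(); print(s["time_s"],s["ee_pos"],s["joints"])
ci,im=snap("wrist","w_hs.png"); T=np.linalg.inv(np.array(ci["world_to_cam"])); print(np.round(T[:3],2).tolist(),ci["fx"],ci["D"])
for n in("heater_small_rim","flask_big_bulb"): print(n,loc(n,"wrist",ci))
bot.reach([480,-138,320],D); s=bot.sense(); print(s["time_s"],s["ee_pos"])
ci,im=snap("wrist","w_fb.png")
for n in("flask_big","flask_big_bulb","cork_big"): print(n,loc(n,"wrist",ci))
E
```

```text
2.725 [ 499.19767519 -339.05514619  319.64006351] [ 0.6191948   0.30057697 -0.09490673  1.51807383  0.02939085  1.32482591
 -1.05065038]
[[-0.0, -0.97, -0.24, 568.39], [-1.0, 0.0, 0.0, -340.53], [0.0, 0.24, -0.97, 498.4]] 356.76116467897754 [-0.06619877  0.          0.          0.          0.        ]
heater_small_rim [(0.79, array([ 525.9, -337.3,   94.6]))]
flask_big_bulb [(0.55, array([ 532.6, -139.9,   44.4]))]
3.6917 [ 480.03575338 -138.81607527  320.11830309]
flask_big [(0.58, array([ 531.2, -137.9,   14.3]))]
flask_big_bulb [(0.56, array([ 533.5, -138.4,   44.4]))]
cork_big [(0.29, array([ 4.628e+02, -2.000e+00, -3.000e-01]))]
```

```bash
python3 -c "
import cv2,numpy as np
cv2.imwrite('pics/w1.png',cv2.resize(np.vstack([cv2.imread('pics/w_hs.png'),cv2.imread('pics/w_fb.png')]),(480,600)))"
```

```text
(no output)
```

View pics/w1.png

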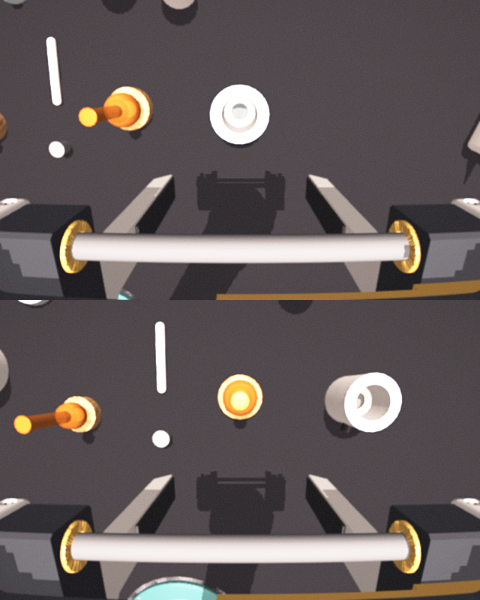

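The wrist view looks almost straight down the small pot: in the stacked picture its rim is centred at (240,114). The big flask is seen from directly above at (240,398). Next I fit outlines to get the horizontal positions of all four parts.

```bash
cat >> h.py <<'E'
from scipy.optimize import least_squares
D=[np.pi,0,0]
PROF={"heater_big":[(0,50),(100,50)],"heater_small":[(0,43),(100,43)]}
for n,R in(("flask_big",30),("flask_small",24)):
    PROF[n]=[(15+R+R*np.sin(a),R*np.cos(a)) for a in np.linspace(-1.4,1.2,14)]+[(149,12.5),(155,12.5)]
def hullc(prof,xy,ci):
    t=np.linspace(0,2*np.pi,60,endpoint=False)
    P=np.vstack([np.c_[xy[0]+r*np.cos(t),xy[1]+r*np.sin(t),0*t+z] for z,r in prof])
    W=np.array(ci["world_to_cam"]); K=np.array([[ci["fx"],0,ci["cx"]],[0,ci["fy"],ci["cy"]],[0,0,1]])
    p=cv2.projectPoints(P,cv2.Rodrigues(W[:3,:3])[0],W[:3,3],K,np.array(ci["D"]))[0].astype(np.float32)
    return cv2.convexHull(p)
def cen(c):
    m=cv2.moments(c); return np.array([m["m10"],m["m01"]])/m["m00"],m["m00"]
def fit(name,x0,ci,fn=None,im=None):
    """xy whose modelled outline has the centroid of the convex hull of the mask"""
    m=bot.cut_out(name,"wrist")
    if not m: return None
    cs=cv2.findContours(m[0]["mask"].astype(np.uint8),cv2.RETR_EXTERNAL,cv2.CHAIN_APPROX_NONE)[0]
    h=cv2.convexHull(max(cs,key=cv2.contourArea)); c,a=cen(h)
    r=least_squares(lambda x:cen(hullc(PROF[name],x,ci))[0]-c,x0,diff_step=1e-3)
    return np.round(r.x,1),round(m[0]["conf"],2),"area",a,round(cen(hullc(PROF[name],r.x,ci))[1])
E
python3 - <<'E'
from h import *
def look(n,x,y,dx,tip):
    bot.reach([x-69+dx,y,320],D); bot.pause(.2); ci,im=snap("wrist","l_%s.png"%n)
    print(n,fit(n,[x,y],ci),loc(tip,"wrist",ci),bot.sense()["time_s"])
look("heater_small",527,-338,10,"heater_small_rim")
look("heater_big",598,354,10,"heater_big_rim")
look("flask_small",506,157,0,"flask_small_bulb")
look("flask_big",532,-138,0,"flask_big_bulb")
E
```

```text
heater_small (array([ 527.4, -339.1]), 0.85, 'area', 4949.0, 4901) [(0.76, array([ 527.8, -336.2,   96.2])), (0.34, array([ 5.281e+02, -3.383e+02, -5.000e-01]))] 5.0583
heater_big (array([594.2, 348.7]), 0.71, 'area', 6607.0, 6592) [(0.83, array([594.2, 343.3,  95.4]))] 7.875
flask_small (array([505. , 154.1]), 0.95, 'area', 1076.0, 1168) [(0.71, array([505.5, 156. ,  41.8]))] 9.1167
flask_big (array([ 532.3, -140. ]), 0.89, 'area', 1753.5, 1874) [(0.78, array([ 532.4, -140.7,   46.1])), (0.55, array([ 527.8, -335. ,   96.3]))] 10.6
```

```bash
python3 - <<'E'
from h import *
bot.reach([532.3,-138.7,250],D); bot.move_l([532.3,-138.7,111],rate=120)
print(bot.sense()["ee_pos"],bot.sense()["force"])
bot.grasp(); s=bot.sense(); print(s["grip_width"],s["gripper_force"],s["force"],s["moment"],s["time_s"])
ci,im=snap("wrist","g0.png"); print(loc("flask_big_bulb","wrist",ci))
bot.move_l([532.3,-138.7,250],rate=120); bot.pause(.2)
s=bot.sense(); print(s["ee_pos"],s["grip_width"],s["gripper_force"],s["force"],s["moment"],s["time_s"])
ci,im=snap("wrist","g1.png"); print(loc("flask_big","wrist",ci),loc("flask_big_bulb","wrist",ci))
E
```

```text
[ 532.68314471 -138.80389825  111.65709347] [-0.81737583  0.42468027  0.22233277]
23.344521808011404 29.999998211860657 [1.00047261 0.07521813 0.12221864] [0.03110246 0.00906275 0.04136275] 13.475
[(0.69, array([ 533. , -140.1,   43.8]))]
[ 532.15697117 -138.63958963  249.55755857] 23.305484647864507 29.999806880950928 [ 0.32347072  0.27172223 -2.12836154] [0.08421956 0.03409308 0.01636917] 15.0833
[(0.76, array([ 532.6, -137.8,  150.9]))] [(0.7, array([ 534.1, -140.7,  184.4]))]
```

View pics/g1.png

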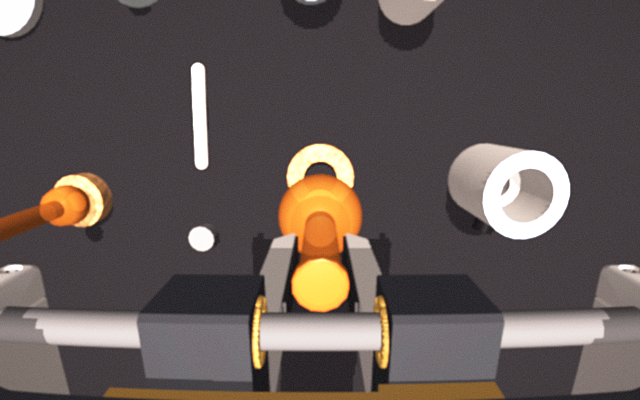

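The flask hangs straight between the fingers: its bulb spans columns 279–362 and its top edge is at row 174. I carry it to just short of the wide pot, then measure the rim and the bulb in the same picture so that camera bias cancels.

```bash
cat >> h.py <<'E'
def bulb(ci,im,x0,z,R):
    """xy of the held bulb from its left/right/top image edges (orange blob)"""
    hsv=cv2.cvtColor(im,cv2.COLOR_RGB2HSV); m=((hsv[...,0]<25)&(hsv[...,1]>140)&(hsv[...,2]>80)).astype(np.uint8)
    m=m[:300,180:460]; n,l,st,_=cv2.connectedComponentsWithStats(m); i=1+np.argmax(st[1:,4])
    x,y,w,h=st[i][:4]; obs=np.array([180+x+(w-1)/2,y])
    prof=[(z+R*np.sin(a),R*np.cos(a)) for a in np.linspace(-1.5,1.5,30)]
    def f(p):
        q=hullc(prof,p,ci)[:,0]; return np.array([(q[:,0].min()+q[:,0].max())/2,q[:,1].min()])-obs
    r=least_squares(f,x0,diff_step=1e-3); q=hullc(prof,r.x,ci)[:,0]
    return r.x.round(1),"width",w,round(np.ptp(q[:,0]),1),obs
E
python3 - <<'E'
from h import *
for p in([532.3,-138.7,270],[490,351,270]):
    if p[0]==490: bot.reach(p,D); bot.pause(.3)
s=bot.sense(); e=s["ee_pos"]; print(e,s["orientation"],s["time_s"])
ci,im=snap("wrist","c1.png")
print(bulb(ci,im,e[:2],e[2]-96+30,30)); print(fit("heater_big",[594,350],ci),loc("heater_big_rim","wrist",ci),s["force"])
E
```

```text
[490.22223577 350.64116213 269.98716366] [ 3.14145465e+00 -8.42294961e-04  6.26635296e-05] 17.325
(array([490.3, 349.6]), 'width', np.int32(84), np.float32(84.6), array([319.5, 174. ]))
(array([593.7, 348.7]), 0.95, 'area', 9391.0, 9307) [(0.86, array([596.8, 347.4,  99.5])), (0.71, array([502.6, 156.5,  39.8]))] [ 0.18540886  0.25131442 -0.7451518 ]
```

View pics/c1.png

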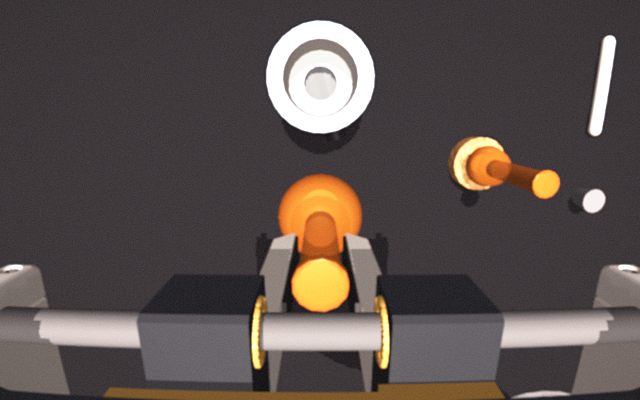

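The wide pot is clear in view, with its rim centred at (320,77) and the cradle ring visible inside. The bulb hangs at (320,217). I go over the well and feel downward.

```bash
cat >> h.py <<'E'
def F(n=8):
    a=[]
    for _ in range(n): bot.pause(.02); a.append(bot.sense()["force"])
    return np.mean(a,0),np.std(a,0)
def feel(x,y,zs,zmin,thr,lat=2.0):
    bot.reach([x,y,zs+60],D); bot.move_l([x,y,zs],rate=100); bot.pause(.3); f0,sd=F(15); print("base",f0.round(2),sd.round(2),bot.sense()["time_s"])
    z=zs; log=[]
    while z>zmin:
        z-=1.5; bot.move_l([x,y,z],rate=25); f,_=F(5); d=f-f0; log.append((z,*d.round(2)))
        if d[2]>thr/2:
            f,_=F(12); d=f-f0; log.append((z,*d.round(2)))
        if d[2]>thr or np.hypot(*d[:2])>lat: break
    print([tuple(map(float,l)) for l in log[-8:]],bot.sense()["ee_pos"],bot.sense()["time_s"]); return z,d
E
python3 - <<'E'
from h import *
feel(593.6,349.7,180,116,1.0)
ci,im=snap("scene","s1.png"); cv2.imwrite("pics/s1c.png",cv2.resize(im[80:220,360:500,::-1],(560,560)))
E
```

```text
base [ 0.15 -0.15 -1.34] [0.43 0.56 0.39] 19.2833
[(144.0, -0.08, 0.45, 0.12), (142.5, 0.01, -0.58, 0.35), (141.0, 0.1, 0.06, 0.11), (139.5, -0.18, 0.11, -0.05), (138.0, 0.05, 0.25, 0.56), (138.0, -0.21, 0.2, 0.36), (136.5, -0.05, -0.03, 1.75), (136.5, 0.1, 0.13, 1.17)] [593.61910329 349.7246266  136.55264567] 29.75
```

View pics/s1c.png

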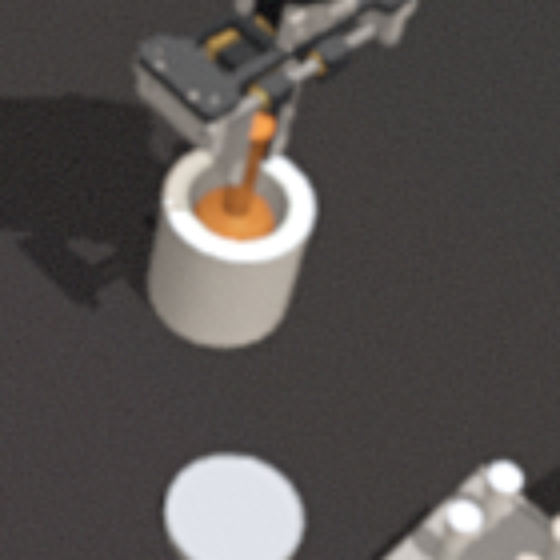

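Contact is clean: about 1.2 N vertical with no side force, and the bulb sits centred in the well (crop (235,215)). I release it and go for the small flask.

```bash
python3 - <<'E'
from h import *
bot.open_gripper(); bot.pause(.1); bot.move_l([593.6,349.7,250],rate=150)
ci,im=snap("scene","s2.png")
bot.reach([505-.1,155.1,230],D); bot.move_l([505-.1,155.1,111],rate=120); bot.grasp()
s=bot.sense(); print(s["grip_width"],s["gripper_force"],s["force"],s["time_s"])
bot.move_l([505,155.1,250],rate=150)
bot.reach([430,-338,270],D); bot.pause(.2)
s=bot.sense(); e=s["ee_pos"]; print(e,s["grip_width"],s["gripper_force"],s["time_s"])
ci,w=snap("wrist","c2.png")
print(bulb(ci,w,e[:2],e[2]-96+24,24)); print(fit("heater_small",[527,-338],ci),loc("heater_small_rim","wrist",ci),s["force"])
cv2.imwrite("pics/v2.png",np.hstack([cv2.resize(im[80:220,360:500,::-1],(400,400)),cv2.resize(w[:250,195:445,::-1],(400,400))]))
E
```

```text
23.695821960992 30.000077784061432 [-0.51668626  0.14416395  0.20166626] 35.1167
[ 430.41293719 -337.39723268  270.03147589] 23.610824072902624 29.999877512454987 38.2083
(array([ 429.8, -337.7]), 'width', np.int32(66), np.float32(66.0), array([318.5, 182. ]))
None [(0.77, array([ 529.2, -334.8,   97. ]))] [-0.48616974  0.10381182 -0.92964303]
```

View pics/v2.png

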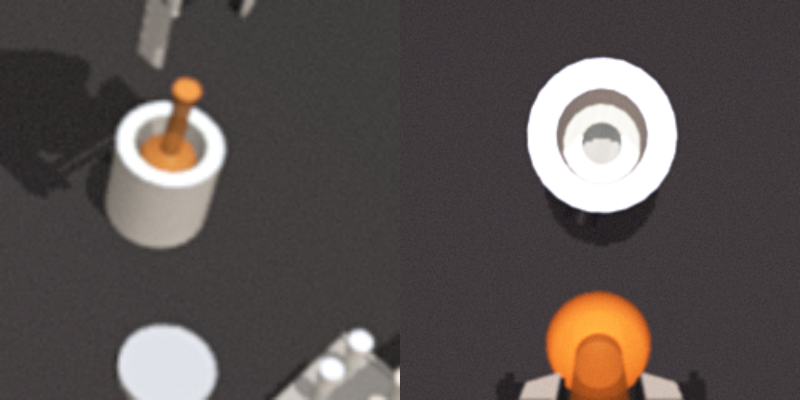

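The left half shows the big flask standing upright in the wide well, let go. The right half shows the narrow pot's rim around (602,135) with the held bulb below it. The mask call missed, so I fit the bright rim directly, then feel for the cradle.

```bash
python3 - <<'E'
from h import *
ci,w=snap("wrist"); e=bot.sense()["ee_pos"]
b=bulb(ci,w,e[:2],e[2]-72,24)[0]
g=(w.min(2)>120).astype(np.uint8)[:160,220:420]
c=max(cv2.findContours(g,cv2.RETR_EXTERNAL,cv2.CHAIN_APPROX_NONE)[0],key=cv2.contourArea)+np.array([220,0])
h=cv2.convexHull(c); rim=[(100,43)]
r=least_squares(lambda x:cen(hullc(rim,x,ci))[0]-cen(h)[0],[527,-338],diff_step=1e-3).x
a=cen(h)[1]/cen(hullc(rim,r,ci))[1]; m=fit("heater_small",[527,-338],ci); print(e,b,r,a,m)
t=r-(b-e[:2]); print("target",t)
ok=abs(a-1)<.05 and np.hypot(*(r-[527.4,-339.1]))<3
if ok:
    feel(*t,172,114,0.9)
    ci,im=snap("scene"); cv2.imwrite("pics/s3c.png",cv2.resize(im[200:320,130:250,::-1],(480,480)))
E
```

```text
[ 430.12197866 -337.86219252  270.01791817] [ 429.5 -338.1] [ 528.74059582 -339.46211806] 1.0439811216254233 (array([ 526.6, -338.8]), 0.71, 'area', 7113.5, 6812)
target [ 529.36257448 -339.22431058]
base [ 0.06  0.04 -0.76] [0.45 0.52 0.61] 40.2667
[(137.5, -0.21, -0.24, -0.39), (136.0, 0.24, 0.13, -0.4), (134.5, 0.17, -0.59, -0.47), (133.0, -0.36, 0.11, -0.27), (131.5, -0.25, -0.14, -0.06), (130.0, -0.51, 0.04, 0.44), (128.5, -0.03, 0.14, 1.13), (128.5, -0.3, 0.12, 1.13)] [ 529.37499998 -339.25026817  128.53544949] 50.1333
```

View pics/s3c.png

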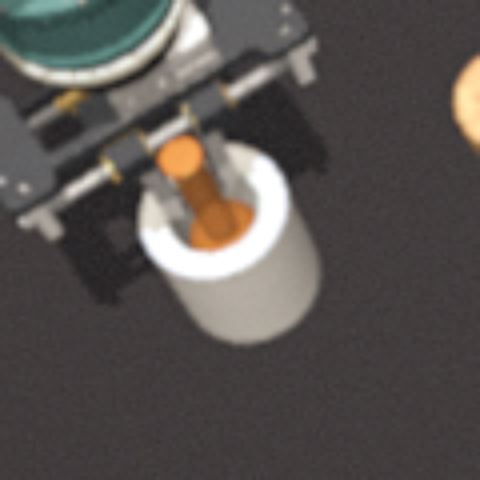

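The small flask rests on its cradle with about 1.1–1.5 N and no side force, its bulb at (222,225) in the crop. I let go, retreat and check.

```bash
python3 - <<'E'
from h import *
bot.open_gripper(); bot.pause(.1); e=bot.sense()["ee_pos"]; bot.move_l([e[0],e[1],250],rate=150)
bot.reach([450,-200,320],D); bot.pause(.3)
a=snap("scene")[1]; s=bot.sense(); print(s["time_s"],s["grip_width"])
cv2.imwrite("pics/f.png",np.hstack([cv2.resize(a[80:220,360:500,::-1],(400,400)),cv2.resize(a[190:330,120:260,::-1],(400,400))]))
E
```

```text
53.4833 93.9446991468539
```

View pics/f.png

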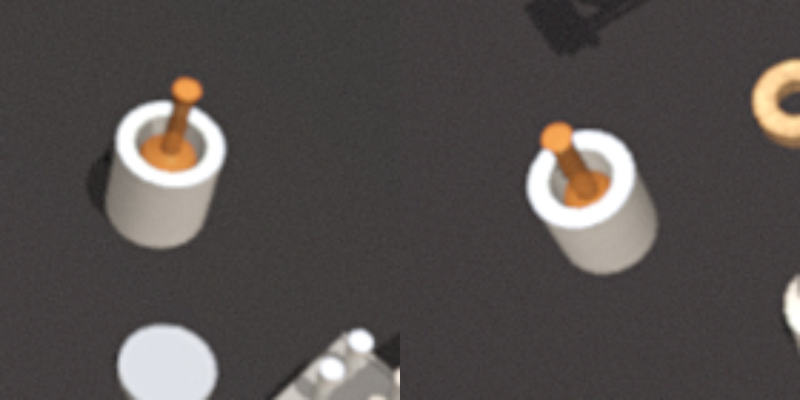

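Both flasks stand upright in their wells, with necks parallel to the pot walls and lips at (187,90) and (557,137). Handing in.

```bash
python3 -c "
from bench import bot
print(bot.finish_job())"
```

```text
the job is handed in; nothing more can be done
None
```

Both flasks stand upright and released on their cradles, the larger in the wider well and the smaller in the narrower; each was lowered by feel to about 1–1.5 N contact, and the job was handed in at about 53 s with no verdict returned.

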